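# Return the find-bench tools to their shadow tiles

## Robot

A 6-joint arm with a two-finger parallel gripper is mounted at the origin on the work surface; the furniture and walls round the work are solid. World frame = base frame: x ahead of the robot, y to its left, z up, the work surface at z = 0. Lengths are in mm, angles in rad, forces in N, time in s.
With the tool pointing down it reaches from about 350 to 975 mm from the base axis. Payload 4.9 kg.
Tool frame: the origin (TCP) lies on the centre line of the jaws, within the pads' length; the fingertips stand 19 mm ahead of it and the grasp point (between the pads) is the TCP; z points along the fingers, y is the line along which they close (so a half turn about z gives the same grasp; the last joint's range is limited). The gripper opens to 85 mm and grips with 20 to 120 N. Pads are 22 mm wide; open, the fingers measure 114 mm over their backs; the gripper's body (76 mm by 85 mm) begins 54 mm behind the grasp point. The pads swing forward as they close: fully open they stand 13 mm farther back than shut.
Start: joints at [-1.24, 0.053, 1.613, -0, 1.476, -0.119], TCP at [271.733, -562.817, 250.304] pointing down, gripper open.
Joint ranges: [-3.01, 3.01], [-1.01, 2.22], [0.06, 2.58], [-1.02, 4.17], [0.09, 2.62], [-3.14, 3.14]. Speed limits (rad/s): [2.57, 2.57, 3.14, 3.14, 3.14, 3.14].

## Interface

Orientations are given as a unit quaternion [w, x, y, z].
In Python, from station import status, cams, order gives the robot as it stands. The module is installed in compiled form; this text tells all that it offers.
- The arm moves only by the tool step_arm, never from a script. Its argument "moves" is a list of rows, each a list of 3 entries, a list of its own where there are three numbers: the shift along the tool's x, y, z in mm, then the turn, a rotation vector about the tool's x, y, z in rad, then the finger opening in mm, from 0 to 85.4. A call has 1 to 20 rows; each row is the pose to reach, as a shift and turn from the pose commanded when the call began, along the tool's axes at that moment; what a row does not reach only later rows make up. A row lasts 1/12 s, in which the tool goes at most 41.7 mm and 7.16 degrees, less where a joint would pass 70% of its speed; a pose out of reach is approached as far as the arm can. A call with a gripper value outside its range is refused whole. The fingers move at their own pace and stop on an object; "force" is the grip in N (left out, the last holds). Time passes only in rows, so rows that repeat a pose let the fingers close. It gives the time, the measured TCP pose, the force, the opening and the grip force at its end, in the units of the state.
- status.read_state(): the state, without advancing time (a new reading comes with each control period).
- cams.snapshot(name): name is "side" or "top" or "wrist"; returns (picture, depth): 420x560x3 uint8, red, green, blue; 420x560 float32, mm along the optical axis (not along the pixel's ray), 0 where there is no reading.
- cams.calibration(name): a dict with "K" (3x3 intrinsics, pixels), "extrinsics" (4x4, takes a point from camera to world coordinates); the wrist camera has in their place "tool_from_camera" (4x4, takes a point from camera to tool coordinates, whose origin is the TCP and whose axes are the flange's). Camera axes: x right, y down, z forward; pixel columns grow to the right and rows downward; lengths in mm; the calibration is good to about 2 mm. A picture is of the moment at which its call begins: read the wrist's pose just before it. calibration takes no time and is no camera call.
- order.job_done(): hands the job in; it is judged then, once.
The state is a dict: "t": time; "q": joint angles; "qd": joint speeds; "effort": joint torques, N m; "tool_pos": TCP position; "eef_rot": TCP orientation; "wrist_force": force on the tool from outside, world axes, zero at the start; "moment": the same for the moment, N m; "finger_gap": opening from 0.0 (shut) to 1.0 (fully open); "grip_force": force on a finger pad.
Only numpy, scipy, OpenCV 4.12 (cv2) and the standard library are available. Lean on these libraries where they do the work, as an engineer would, in place of code of your own. Each camera call takes 0.05 s, during which the arm holds its last target. There are 200 camera calls.

## Task

Put the four things back on the white tiles, each on the black silhouette that matches it: lay the cutter, the blade pack and the loupe flat on their own silhouettes, lined up with them (the loupe's round lens on the round part, the other two either way round), and stand the vial on the small round spot. Keep the vial upright all the while, and let go of everything at the end.

Things in the scene. Friction and masses are not known exactly. Their poses are not given: they have to be found in the camera images.
- knife_mid (a point): black snap-off utility cutter lying flat, blade in: 21 mm wide (x), 150 mm long (y), 60 g. Its flat body is only 6 to 7 mm high; a thumb slider 6 mm wide, 11 to 29 mm from the centre in +y, rises to 14 mm. The point is the centre of the flat body, 3.5 mm above its underside; grasp the body, with the fingertips low, across x here. Height axis z is up.
- blades_mid (a point): small blue and red card pack of blades lying flat: 26 mm wide (x), 68 mm long (y), 9 mm high, 30 g. The point is its centre, half-way up; grasp across x here. Height axis z is up.
- loupe_mid (a point): small folding loupe, lying open: a black round lens rim, 34 mm in diameter and 14 mm high, with two thin metal plates 26 mm wide reaching from the rim in the -y direction; 67 mm long over all, 50 g. The point is the centre of the round lens rim, half-way up (overall centre lies 16.5 mm from it in -y); grasp the rim across x here. Height axis z is up.
- vial_mid (a point): sample vial standing upright, pale body with black screw cap: 23 mm in diameter, 54 mm high, 30 g. The point is its centre, half-way up; grasp it there from any side. Height axis z is up.
- tile_cutter_spot (a point): fixed white plate, 60 mm wide (its x) by 170 mm long (its y), top 5 mm above the table; all four plates are the same size and differ only in the flush black silhouette. This point is the centre of its top face. Silhouette: long narrow bar, 25 x 154 mm, centred, along y.
- tile_blades_spot (a point): fixed white plate, 60 mm wide (its x) by 170 mm long (its y), top 5 mm above the table; all four plates are the same size and differ only in the flush black silhouette. This point is the centre of its top face. Silhouette: short rectangle, 30 x 72 mm, centred, along y.
- tile_loupe_spot (a point): fixed white plate, 60 mm wide (its x) by 170 mm long (its y), top 5 mm above the table; all four plates are the same size and differ only in the flush black silhouette. This point is the centre of its top face. Silhouette: a disc of 38 mm diameter with a 28 mm wide tab, 73 mm long together, along y; the disc's centre (for the lens) lies 16.5 mm from this point in +y, the tab points to -y.
- tile_vial_spot (a point): fixed white plate, 60 mm wide (its x) by 170 mm long (its y), top 5 mm above the table; all four plates are the same size and differ only in the flush black silhouette. This point is the centre of its top face. Silhouette: small disc of 29 mm diameter at the centre.
Mind the look-alikes: they are no part of the job. Several things look just like the part that bears vial_mid: the one meant starts farthest from the robot's base.

How it is judged:
By the outcome, as a careful person would: the job done as asked, in the order asked, and still so for the second after the job is handed in, with the robot touching nothing.
It also fails if it takes over 99 s, if anything falls off the work surface, if the arm or the gripper's body presses on something with over 40 N, if the wrist force passes 120 N, or if a joint passes its speed limit or range.

## Working session

There is one attempt and no reset: what is moved stays moved. The work goes in short steps, Python scripts to look and compute and a tool call to move; the robot and the scene stay as the last step left them, time stands still between calls to the robot, and variables do not carry over. Pictures are saved under pics/ and viewed, at most 14 in all, crops included, and the job is handed in when it is done.

Besides the shell and the picture viewer there is one more tool, called after "Emit:" as name(argument=value, ...), one argument or row to a line, values as JSON. step_arm: Moves the arm, as the interface text tells. Its arguments: {"type":"object","properties":{"moves":{"type":"array"},"force":{"type":"number"}},"required":["moves"]}

```bash
mkdir -p pics
python3 - <<'E'
from station import status,cams
import cv2,numpy as np
s=status.read_state();print(s)
for n in("top","side"):
    p,d=cams.snapshot(n);cv2.imwrite(f"pics/{n}0.png",p[...,::-1]);np.save(f"{n}0.npy",d);c=cams.calibration(n);print(n,c["K"],c["extrinsics"])
print(cams.calibration("wrist"))
E
```

```text
{'t': 0.0, 'q': array([-1.23997890e+00,  5.33809583e-02,  1.61431012e+00, -1.06646426e-05,
        1.47600916e+00, -1.19007718e-01]), 'qd': array([ 0.00071374, -0.0007576 , -0.0006971 , -0.00014614, -0.00126348,
        0.00107597]), 'effort': array([-4.66621696e-04, -3.93677723e+01, -3.70177460e+01, -1.79334693e-04,
        7.02415840e-03,  3.62197525e-06]), 'tool_pos': array([ 271.55449004, -562.26497156,  249.03841315]), 'eef_rot': array([-1.04732775e-03,  9.74812954e-01,  2.23021512e-01, -1.16671396e-04]), 'wrist_force': array([ 0.48103817, -0.2129185 , -0.172123  ]), 'moment': array([-0.02709333, -0.01853473, -0.00734924]), 'grip_force': 0.0, 'finger_gap': 1.001104945041513}
top [[474.1649769    0.         275.15108195]
 [  0.         474.1649769  211.49845539]
 [  0.           0.           1.        ]] [[-1.27775781e-02 -9.91224926e-01  1.31567016e-01  4.04825273e+02]
 [-9.99780563e-01  1.04803754e-02 -1.81380178e-02 -1.32424902e+02]
 [ 1.65999836e-02 -1.31769906e-01 -9.91141328e-01  1.06234203e+03]
 [ 0.00000000e+00  0.00000000e+00  0.00000000e+00  1.00000000e+00]]
side [[527.
[... 212 characters left out ...]
09264e-01  8.12629225e-01 -1.01345076e+03]
 [-4.81846588e-03 -8.67721404e-01 -4.97027512e-01  5.66712056e+02]
 [ 0.00000000e+00  0.00000000e+00  0.00000000e+00  1.00000000e+00]]
{'K': array([[326.4400103 ,   0.        , 272.81556405],
       [  0.        , 326.4400103 , 212.5106969 ],
       [  0.        ,   0.        ,   1.        ]]), 'tool_from_camera': array([[-1.44733896e-04, -9.52401429e-01, -3.04846677e-01,
         7.71736894e+01],
       [ 9.99999980e-01, -9.64847916e-05, -1.73338415e-04,
         4.37706624e-01],
       [ 1.35674686e-04, -3.04846696e-01,  9.52401425e-01,
        -1.24912771e+02],
       [ 0.00000000e+00,  0.00000000e+00,  0.00000000e+00,
         1.00000000e+00]])}
```

View pics/top0.png

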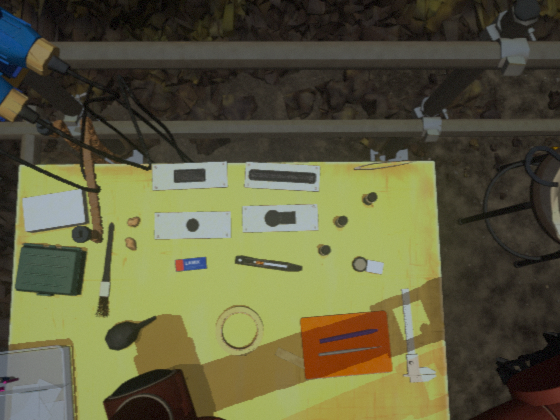

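View pics/side0.png

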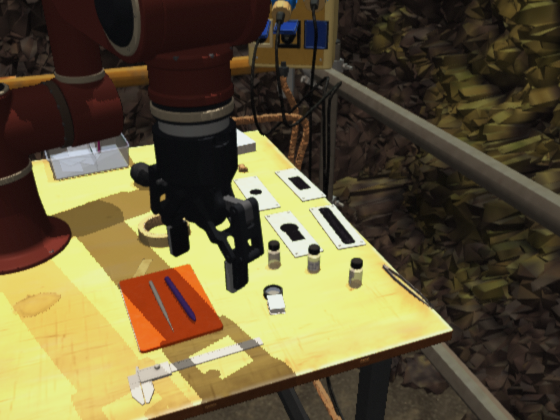

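The top view shows the tiles: blades (189,176), cutter (282,177), vial (193,225) and loupe (280,218). It also shows the pack (191,264), knife (268,263), loupe (367,265), and vials at (370,198), (341,221) and (324,250).

```bash
cat > h.py <<'E'
import numpy as np,cv2
from scipy.spatial.transform import Rotation as R
from station import status,cams
def pose(s):
    q=s["eef_rot"];T=np.eye(4);T[:3,:3]=R.from_quat([q[1],q[2],q[3],q[0]]).as_matrix();T[:3,3]=s["tool_pos"];return T
def cam(n,s=None):
    c=cams.calibration(n);K=c["K"]
    return K,(c["extrinsics"] if n!="wrist" else pose(s)@c["tool_from_camera"])
def px2w(uv,z,K,T):
    uv=np.atleast_2d(np.array(uv,float));r=np.c_[(uv-K[[0,1],[2,2]])/K[0,0],np.ones(len(uv))]@T[:3,:3].T
    return T[:3,3]+r*((z-T[2,3])/r[:,2])[:,None]
def w2px(p,K,T):
    c=(np.atleast_2d(p)-T[:3,3])@T[:3,:3];return c[:,:2]/c[:,2:]*K[0,0]+K[[0,1],[2,2]]
def rect(T,K,img,x0,x1,y0,y1,z,s=2):
    """orthographic view of plane z: columns = -y, rows = -x, s px per mm"""
    w,h=int((y1-y0)*s),int((x1-x0)*s)
    src=np.float32(w2px([[x1,y1,z],[x1,y0,z],[x0,y0,z],[x0,y1,z]],K,T))
    return cv2.warpPerspective(img,cv2.getPerspectiveTransform(src,np.float32([[0,0],[w,0],[w,h],[0,h]])),(w,h),flags=cv2.INTER_LINEAR)
E
python3 - <<'E'
from h import *
K,T=cam("top");d=np.load("top0.npy")
for n,uv,z in [("tb",(189,176),5),("tc",(282,177),5),("tv",(193,225),5),("tl",(280,218),5),("pack",(191,264),9),("knife",(268,263),5),("loupe",(360,265),14),("v1",(370,198),54),("v2",(341,221),54),("v3",(324,250),54)]:
    p=px2w(uv,z,K,T)[0];print(n,p.round(0),np.hypot(*p[:2]).round(0), (T[:3,:3]@np.array([(uv[0]-K[0,2])/K[0,0],(uv[1]-K[1,2])/K[0,0],1])*d[uv[1],uv[0]]+T[:3,3]).round(0))
p=cv2.imread("pics/top0.png")
E
```

```text
tb [628.  42.   5.] 630.0 [628.  42.   5.]
tc [ 624. -168.    5.] 646.0 [ 623. -168.    8.]
tv [517.  32.   5.] 518.0 [517.  32.   6.]
tl [ 530. -162.    5.] 555.0 [ 530. -162.    5.]
pack [430.  35.   9.] 431.0 [430.  35.   8.]
knife [ 430. -134.    5.] 451.0 [ 430. -134.    8.]
loupe [ 423. -337.   14.] 541.0 [ 423. -338.   10.]
v1 [ 566. -356.   54.] 669.0 [ 566. -356.   55.]
v2 [ 517. -292.   54.] 593.0 [ 516. -291.   56.]
v3 [ 455. -254.   54.] 521.0 [ 455. -254.   52.]
```

Emit:
step_arm(
  moves=[
    [[417,-246,-51],[0,0,0.45],85],
    [[417,-246,-51],[0,0,0.45],85],
    [[417,-246,-51],[0,0,0.45],85],
    [[417,-246,-51],[0,0,0.45],85],
    [[417,-246,-51],[0,0,0.45],85],
    [[417,-246,-51],[0,0,0.45],85],
    [[417,-246,-51],[0,0,0.45],85],
    [[417,-246,-51],[0,0,0.45],85],
    [[417,-246,-51],[0,0,0.45],85],
    [[417,-246,-51],[0,0,0.45],85],
    [[417,-246,-51],[0,0,0.45],85],
    [[417,-246,-51],[0,0,0.45],85],
    [[417,-246,-51],[0,0,0.45],85],
    [[417,-246,-51],[0,0,0.45],85],
    [[417,-246,-51],[0,0,0.45],85],
    [[417,-246,-51],[0,0,0.45],85],
  ],
)

```text
t: 1.43
tool_pos: [539.7, -160.8, 300.7]
eef_rot: [-0.0, 1.0, -0.001, -0.0]
wrist_force: [-0.3, -0.4, 0.4]
finger_gap: 0.995
grip_force: 0.0
```

Run:
```python
from h import *
s=status.read_state();print(s["t"],s["q"].round(2),s["tool_pos"],s["eef_rot"])
p,d=cams.snapshot("wrist");cv2.imwrite("pics/w1.png",p[...,::-1]);np.save("w1.npy",d)
K,T=cam("wrist",s);np.save("w1T.npy",T)
r=rect(T,K,p,380,680,-400,100,5,1.6)
cv2.imwrite("pics/r1.png",r[...,::-1])
```

```text
1.4333 [-0.42 -0.12  1.7  -0.    1.56  1.15] [ 539.69060963 -160.76131015  300.74729876] [-5.00517784e-05  9.99999612e-01 -7.32842311e-04 -4.85340894e-04]
```

View pics/r1.png

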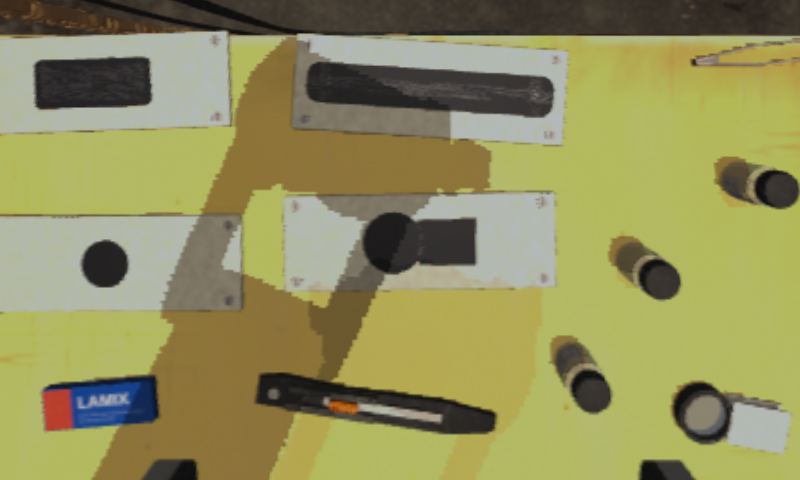

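The rectified wrist view shows all items clearly: the loupe disc and the real lens both lie toward +y, and the knife slider is toward +y. I'll measure from both cameras.

```bash
cat > meas.py <<'E'
from h import *
def blob(img,K,T,c,z,half,kind,s=4,thr=60):
    x0,x1,y0,y1=c[0]-half[0],c[0]+half[0],c[1]-half[1],c[1]+half[1]
    r=rect(T,K,img,x0,x1,y0,y1,z,s);hsv=cv2.cvtColor(r,cv2.COLOR_RGB2HSV)
    if kind=="dark": m=hsv[...,2]<thr
    if kind=="pack": m=((hsv[...,0]>95)&(hsv[...,0]<140)&(hsv[...,1]>90))|(((hsv[...,0]<8)|(hsv[...,0]>170))&(hsv[...,1]>140))
    m=cv2.morphologyEx(m.astype(np.uint8),cv2.MORPH_CLOSE,np.ones((13,13)))
    cs,_=cv2.findContours(m,cv2.RETR_EXTERNAL,cv2.CHAIN_APPROX_NONE);cc=max(cs,key=cv2.contourArea)
    (u,v),(w,h),a=cv2.minAreaRect(cc)
    b=cv2.boxPoints(((u,v),(w,h),a));e=max((b[1]-b[0],b[2]-b[1]),key=np.linalg.norm)
    d=np.array([-e[1],-e[0]]);d*=np.sign(d[1]) # world dir, +y
    return np.r_[x1-v/s,y1-u/s], np.sort([w,h])/s, np.arctan2(-d[0],d[1]), m, r   # angle: turn about +z from world y
E
python3 - <<'E'
from meas import *
ims={"wrist":(cv2.imread("pics/w1.png")[...,::-1],cams.calibration("wrist")["K"],np.load("w1T.npy")),"top":(cv2.imread("pics/top0.png")[...,::-1],*cam("top"))}
for n,c,z,half,k in [("tb",(628,42),5,(25,50),"dark"),("tc",(628,-168),5,(27,84),"dark"),("tv",(516,35),5,(25,25),"dark"),("tl",(530,-162),5,(27,50),"dark"),("pack",(430,35),9,(28,45),"pack"),("knife",(428,-134),6,(35,90),"dark"),("rim",(423,-338),14,(22,20),"dark"),("v1",(566,-356),54,(22,22),"dark")]:
    for cn,(im,K,T) in ims.items():
        try:
            c_,wh,a,m,r=blob(im,K,T,c,z,half,k);print(n,cn,c_.round(1),wh.round(1),round(a,3))
        except Exception as e:print(n,cn,"none",e)
E
```

```text
tb wrist [628.5  42. ] [29.8 71.3] 0.037
tb top [638.9  34.7] [12.7 51.6] -0.167
tc wrist [ 624.2 -168.1] [ 24.8 152.8] -0.07
tc top [ 632.7 -169.3] [  7.7 125. ] -0.066
tv wrist [515.2  34.5] [27. 28.] -3.142
tv top none max() iterable argument is empty
tl wrist [ 528.5 -161.5] [37. 69.] -0.0
tl top none max() iterable argument is empty
pack wrist [429.8  35.7] [28.1 69.8] 0.088
pack top [430.6  36.1] [24.6 65.2] 0.089
knife wrist [ 427.2 -135. ] [ 22.1 148.5] -0.16
knife top [439.6 -79.2] [0.  0.2] -3.142
rim wrist [ 426.4 -335.4] [31.5 37.9] -0.802
rim top none max() iterable argument is empty
v1 wrist [ 568.6 -359.1] [19.8 23.2] -0.0
v1 top [ 564.5 -353.6] [2.4 8.1] -0.983
```

Emit:
step_arm(
  moves=[
    [[-110,-196,176],[0,0,-1.659],36],
    [[-110,-196,176],[0,0,-1.659],36],
    [[-110,-196,176],[0,0,-1.659],36],
    [[-110,-196,176],[0,0,-1.659],36],
    [[-110,-196,176],[0,0,-1.659],36],
    [[-110,-196,176],[0,0,-1.659],36],
    [[-110,-196,176],[0,0,-1.659],36],
    [[-110,-196,176],[0,0,-1.659],36],
    [[-110,-196,176],[0,0,-1.659],36],
    [[-110,-196,176],[0,0,-1.659],36],
    [[-110,-196,176],[0,0,-1.659],36],
    [[-110,-196,176],[0,0,-1.659],36],
    [[-110,-196,176],[0,0,-1.659],36],
    [[-110,-196,176],[0,0,-1.659],36],
    [[-110,-196,176],[0,0,-1.659],36],
    [[-110,-196,176],[0,0,-1.659],36],
  ],
)

```text
t: 2.82
tool_pos: [430.2, 35.3, 125.3]
eef_rot: [0.0, 0.676, 0.737, -0.0]
wrist_force: [-0.4, 0.2, -1.0]
finger_gap: 0.422
grip_force: 0.0
```

Run:
```python
from meas import *
s=status.read_state();print(s["t"],s["q"].round(2),s["tool_pos"].round(1),s["finger_gap"])
p,d=cams.snapshot("wrist");K,T=cam("wrist",s);cv2.imwrite("pics/w2.png",p[...,::-1])
c,wh,a,m,r=blob(p,K,T,(430,35.5),9,(28,45),"pack");print(c,wh,a)
Ct=cams.calibration("wrist")["tool_from_camera"]
v,u=np.nonzero((d>0)&(d<195));P=np.c_[(u-K[0,2])/K[0,0],(v-K[1,2])/K[0,0],np.ones(len(u))]*d[v,u][:,None]
P=P@Ct[:3,:3].T+Ct[:3,3]
for sg in(1,-1):
    f=P[(P[:,1]*sg>0)&(abs(P[:,1])<60)];print(len(f),np.percentile(f,[1,5,50,95,99],axis=0).round(1).tolist())
```

```text
2.8167 [-0.09 -0.33  2.17 -0.    1.3  -0.18] [430.2  35.3 125.3] 0.4218257639560761
[428.83543968  37.18696594] [25.27615738 68.98960876] 0.08698921
20498 [[-10.9, 1.3, -74.7], [-8.2, 6.1, -69.9], [10.8, 35.5, -53.5], [16.8, 54.8, -9.8], [18.1, 58.5, 7.2]]
20539 [[-10.9, -58.9, -74.6], [-8.2, -55.6, -69.8], [10.8, -35.9, -53.6], [16.8, -6.1, -9.7], [18.2, -1.3, 7.1]]
```

View pics/w2.png

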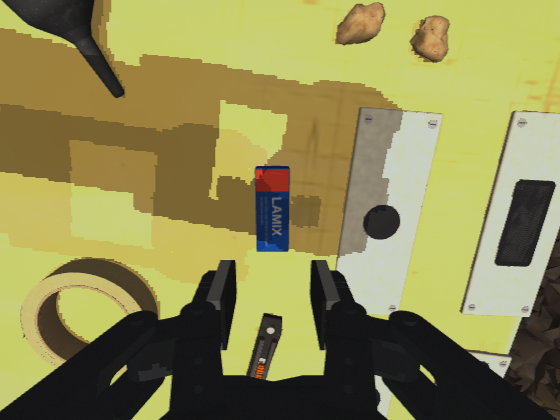

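The view shows the pack at (272,208), ahead of and centred between the fingers (tips near (222,330) and (325,330)). Next I need the fingertip depth in the tool frame.

Run:
```python
from meas import *
p,d=cams.snapshot("wrist");K=cams.calibration("wrist")["K"]
Ct=cams.calibration("wrist")["tool_from_camera"]
v,u=np.nonzero((d>0)&(d<210));P=np.c_[(u-K[0,2])/K[0,0],(v-K[1,2])/K[0,0],np.ones(len(u))]*d[v,u][:,None]
P=P@Ct[:3,:3].T+Ct[:3,3]
for sg in(1,-1):
    f=P[(P[:,1]*sg>10)&(abs(P[:,1])<40)&(abs(P[:,0])<20)];print(len(f),np.histogram(f[:,2],np.arange(-40,90,4)))
    g=f[(f[:,2]>0)&(f[:,2]<30)];print(g.min(0),g.max(0))
```

```text
9806 (array([1624,  586,  477,  294,  406,  209,  236,  222,  211,  192,  192,
        154,  123,   52,    6,    0,    0,    0,    0,    0,    0,    0,
          0,    0,    0,    0,    0,    0,    0,    0,    0,    0]), array([-40, -36, -32, -28, -24, -20, -16, -12,  -8,  -4,   0,   4,   8,
        12,  16,  20,  24,  28,  32,  36,  40,  44,  48,  52,  56,  60,
        64,  68,  72,  76,  80,  84,  88]))
[-1.21161765e+01  1.69711076e+01  6.50350938e-03] [10.94604316 30.82504061 16.64535809]
9572 (array([1355,  545,  456,  281,  421,  195,  222,  240,  210,  190,  179,
        158,  124,   51,    6,    0,    0,    0,    0,    0,    0,    0,
          0,    0,    0,    0,    0,    0,    0,    0,    0,    0]), array([-40, -36, -32, -28, -24, -20, -16, -12,  -8,  -4,   0,   4,   8,
        12,  16,  20,  24,  28,  32,  36,  40,  44,  48,  52,  56,  60,
        64,  68,  72,  76,  80,  84,  88]))
[-1.18573317e+01 -3.26786494e+01  5.32757595e-04] [ 11.39969586 -18.61377212  17.29526159]
```

Emit:
step_arm(
  moves=[
    [[1.6,-0.9,40],[0,0,0],36],
    [[1.6,-0.9,80],[0,0,0],36],
    [[1.6,-0.9,95],[0,0,0],36],
    [[1.6,-0.9,105],[0,0,0],36],
    [[1.6,-0.9,105],[0,0,0],36],
    [[1.6,-0.9,105],[0,0,0],36],
    [[1.6,-0.9,105],[0,0,0],20],
    [[1.6,-0.9,105],[0,0,0],20],
    [[1.6,-0.9,105],[0,0,0],20],
    [[1.6,-0.9,105],[0,0,0],20],
    [[1.6,-0.9,105],[0,0,0],20],
    [[1.6,-0.9,105],[0,0,0],20],
  ],
  force=30,
)

```text
t: 3.92
tool_pos: [430.3, 37.4, 21.3]
eef_rot: [0.001, 0.675, 0.738, 0.001]
wrist_force: [0.6, 0.4, 5.4]
finger_gap: 0.292
grip_force: 30.8
```

Emit:
step_arm(
  moves=[
    [[0,0,-20],[0,0,0],20],
    [[0,0,-60],[0,0,0],20],
    [[-12,198,-60],[0,0,0.051],20],
    [[-12,198,-60],[0,0,0.051],20],
    [[-12,198,-60],[0,0,0.051],20],
    [[-12,198,-60],[0,0,0.051],20],
    [[-12,198,-60],[0,0,0.051],20],
    [[-12,198,-60],[0,0,0.051],20],
    [[-12,198,-60],[0,0,0.051],20],
    [[-12,198,-60],[0,0,0.051],20],
    [[-12,198,-60],[0,0,0.051],20],
  ],
)

```text
t: 4.83
tool_pos: [625.9, 43.1, 79.4]
eef_rot: [-0.001, 0.694, 0.72, -0.001]
wrist_force: [-0.4, 0.4, -0.6]
finger_gap: 0.291
grip_force: 30.2
```

Run:
```python
from meas import *
s=status.read_state();print(s["t"],s["tool_pos"].round(1),s["finger_gap"],s["eef_rot"].round(3))
p,d=cams.snapshot("wrist");K,T=cam("wrist",s);cv2.imwrite("pics/w3.png",p[...,::-1]);np.save("w3.npy",d)
t=s["tool_pos"]
for z in (t[2]-21.3+9,):
    c,wh,a,m,r=blob(p,K,T,t[:2],z,(30,50),"pack");print(z,c,wh,a)
c,wh,a,m,r=blob(p,K,T,(628.5,42),5,(25,50),"dark");print(c,wh,a)
```

```text
4.8333 [625.9  43.1  79.4] 0.2905677226734869 [-0.001  0.694  0.72  -0.001]
67.11244720503082 [625.27918441  43.44150932] [26.52837372 70.5845108 ] 0.03807694
[627.18529892  66.98410606] [27.04457283 63.34417725] -1.1519737
```

View pics/w3.png

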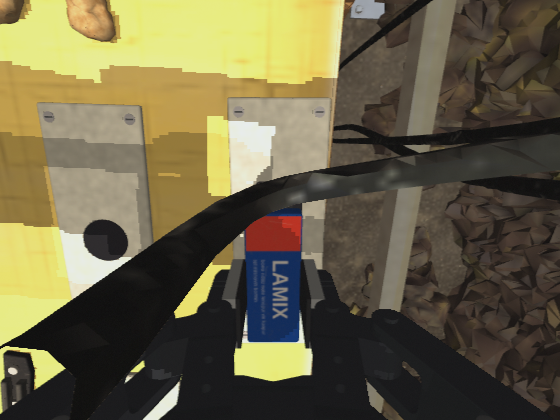

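The pack is held squarely at (273,280), but a black cable crosses the view from (20,350) to (560,150). I'll locate it before lowering.

Run:
```python
from meas import *
s=status.read_state();d=np.load("w3.npy");K,T=cam("wrist",s)
for u,v in [(60,330),(150,270),(230,215),(300,188),(400,170),(500,155),(300,140),(380,130),(275,280)]:
    z=d[v,u];q=np.array([(u-K[0,2])/K[0,0]*z,(v-K[1,2])/K[0,0]*z,z]);print((u,v),z.round(0),(T[:3,:3]@q+T[:3,3]).round(0))
p,d=cams.snapshot("side");cv2.imwrite("pics/s3.png",cv2.resize(p[:300,150:450],None,fx=2,fy=2)[...,::-1])
```

```text
(60, 330) 0.0 [623. 120. 205.]
(150, 270) 0.0 [623. 120. 205.]
(230, 215) 59.0 [616. 102. 149.]
(300, 188) 74.0 [629. 103. 132.]
(400, 170) 67.0 [649. 109. 138.]
(500, 155) 59.0 [664. 114. 145.]
(300, 140) 193.0 [639. 103.   8.]
(380, 130) 875.0 [ 910.   75. -697.]
(275, 280) 153.0 [626.  44.  68.]
```

View pics/s3.png

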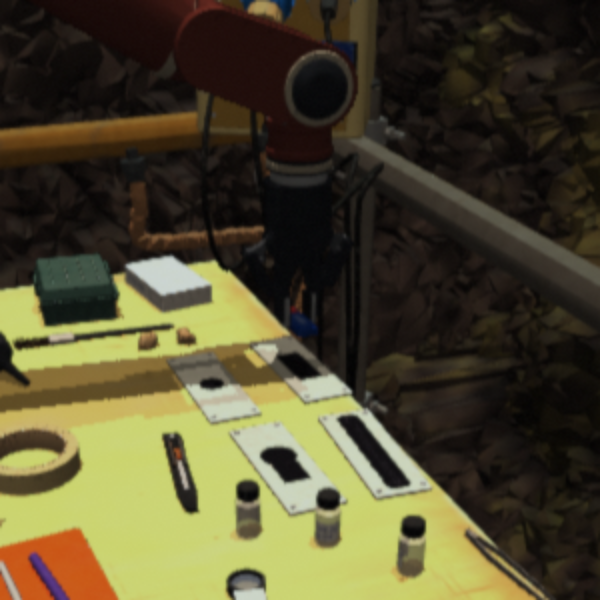

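Run:
```python
from meas import *
K,T=cam("top")
d=np.load("top0.npy");v,u=np.nonzero(d>0)
def w(K,T,d,v,u):
    P=np.c_[(u-K[0,2])/K[0,0],(v-K[1,2])/K[0,0],np.ones(len(u))]*d[v,u][:,None];return P@T[:3,:3].T+T[:3,3]
P=w(K,T,d,v,u)
m=(P[:,0]>540)&(P[:,0]<720)&(P[:,1]>-60)&(P[:,1]<300)&(P[:,2]>60)&(P[:,2]<600)
Q=P[m];print(len(Q))
for q in Q[np.argsort(Q[:,1])][::max(1,len(Q)//40)]:print(q.round(0).tolist())
s=status.read_state();K,T=cam("wrist",s);d=np.load("w3.npy")
v,u=np.nonzero((d>0)&(d<100)&(np.arange(420)[:,None]<230));P=w(K,T,d,v,u)
print("wrist");
for x in range(560,720,10):
    q=P[abs(P[:,0]-x)<5]
    if len(q):print(x,len(q),np.percentile(q[:,1:],[2,98],axis=0).round(0).tolist())
```

```text
4724
[614.0, 95.0, 142.0]
[692.0, 104.0, 349.0]
[689.0, 111.0, 359.0]
[606.0, 118.0, 221.0]
[692.0, 125.0, 368.0]
[609.0, 135.0, 259.0]
[613.0, 147.0, 278.0]
[714.0, 159.0, 390.0]
[620.0, 167.0, 303.0]
[709.0, 174.0, 395.0]
[712.0, 182.0, 396.0]
[710.0, 187.0, 399.0]
[711.0, 192.0, 381.0]
[719.0, 198.0, 417.0]
[576.0, 204.0, 128.0]
[573.0, 207.0, 156.0]
[588.0, 211.0, 115.0]
[571.0, 214.0, 168.0]
[583.0, 217.0, 120.0]
[621.0, 220.0, 116.0]
[573.0, 222.0, 121.0]
[719.0, 225.0, 156.0]
[656.0, 227.0, 111.0]
[602.0, 229.0, 117.0]
[703.0, 231.0, 134.0]
[699.0, 232.0, 134.0]
[720.0, 234.0, 425.0]
[657.0, 236.0, 380.0]
[661.0, 238.0, 379.0]
[716.0, 240.0, 89.0]
[689.0, 242.0, 119.0]
[683.0, 244.0, 112.0]
[582.0, 247.0, 219.0]
[671.0, 249.0, 397.0]
[692.0, 251.0, 393.0]
[662.0, 255.0, 88.0]
[648.0, 259.0, 379.0]
[667.0, 263.0, 200.0]
[675.0, 271.0, 240.0]
[712.0, 282.0, 122.0]
[661.0, 300.0, 310.0]
wrist
610 935 [[100.0, 140.0], [103.0, 158.0]]
620 1894 [[97.0, 129.0], [104.0, 150.0]]
630 1356 [[99.0, 127.0], [107.0, 134.0]]
640 1529 [[102.0, 129.0], [109.0, 136.0]]
650 1874 [[105.0, 134.0], [112.0, 141.0]]
660 2491 [[107.0, 139.0], [116.0, 145.0]]
670 2381 [[110.0, 143.0], [118.0, 148.0]]
```

The cable hangs at y≈95–118 and z≈127–220, right beside the wrist camera. I'll back away and turn the tool half round so the camera side faces −y before lowering.

Emit:
step_arm(
  moves=[
    [[-42,-28,-10],[0,0,0],20],
    [[-42,-28,-10],[0,0,0],20],
    [[-42,-28,-10],[0,0,-2.0],20],
    [[-42,-28,-10],[0,0,-2.0],20],
    [[-42,-28,-10],[0,0,-2.0],20],
    [[-42,-28,-10],[0,0,-2.0],20],
    [[-42,-28,-10],[0,0,-2.0],20],
    [[-42,-28,-10],[0,0,-2.0],20],
    [[-42,-28,-10],[0,0,-2.0],20],
    [[-42,-28,-10],[0,0,-2.0],20],
    [[-42,-28,-10],[0,0,-2.0],20],
    [[-42,-28,-10],[0,0,-2.0],20],
    [[-42,-28,-10],[0,0,-2.0],20],
    [[-42,-28,-10],[0,0,-2.0],20],
    [[-42,-28,-10],[0,0,-2.0],20],
    [[-42,-28,-10],[0,0,-2.0],20],
    [[-42,-28,-10],[0,0,-2.0],20],
    [[-42,-28,-10],[0,0,-2.0],20],
    [[-42,-28,-10],[0,0,-2.0],20],
  ],
)

```text
t: 6.52
tool_pos: [600.5, -0.0, 90.6]
eef_rot: [0.0, -0.232, 0.973, -0.0]
wrist_force: [0.4, 0.4, -0.3]
finger_gap: 0.293
grip_force: 30.2
```

Emit:
step_arm(
  moves=[
    [[0,0,0],[0,0,-1.0],20],
    [[0,0,0],[0,0,-1.0],20],
    [[0,0,0],[0,0,-1.0],20],
    [[0,0,0],[0,0,-1.0],20],
    [[0,0,0],[0,0,-1.0],20],
    [[0,0,0],[0,0,-1.0],20],
    [[0,0,0],[0,0,-1.0],20],
    [[0,0,0],[0,0,-1.0],20],
    [[0,0,0],[0,0,-1.0],20],
    [[0,0,0],[0,0,-1.0],20],
  ],
)

```text
t: 7.35
tool_pos: [601.5, 5.9, 90.4]
eef_rot: [-0.003, -0.665, 0.747, -0.003]
wrist_force: [0.8, 0.7, -0.3]
finger_gap: 0.287
grip_force: 30.2
```

```bash
cat > go.py <<'E'
import sys
from h import *
s=status.read_state();T=pose(s);yaw=np.arctan2(T[1,0],T[0,0])
x,y,z,a=map(float,sys.argv[1:5])
d=T[:3,:3].T@(np.array([x,y,z])-T[:3,3])
print("t",round(s["t"],2),"pos",T[:3,3].round(1),"yaw",yaw.round(3),"q",s["q"].round(2),"shift",d.round(1),"turn z",round(-((a-yaw+np.pi)%(2*np.pi)-np.pi),3))
E
python3 go.py 628 43 80 4.745
```

```text
t 7.35 pos [601.5   5.9  90.4] yaw -1.687 q [-0.11  0.15  1.79 -0.01  1.2  -3.13] shift [-40.  -22.   10.1] turn z -0.149
```

Emit:
step_arm(
  moves=[
    [[0,0,0],[0,0,2.3],20],
    [[0,0,0],[0,0,2.3],20],
    [[0,0,0],[0,0,2.3],20],
    [[0,0,0],[0,0,2.3],20],
    [[0,0,0],[0,0,2.3],20],
    [[0,0,0],[0,0,2.3],20],
    [[0,0,0],[0,0,2.3],20],
    [[0,0,0],[0,0,2.3],20],
    [[0,0,0],[0,0,2.3],20],
    [[0,0,0],[0,0,2.3],20],
    [[0,0,0],[0,0,2.3],20],
    [[0,0,0],[0,0,2.3],20],
    [[0,0,0],[0,0,2.3],20],
    [[0,0,0],[0,0,2.3],20],
    [[0,0,0],[0,0,2.3],20],
    [[0,0,0],[0,0,2.3],20],
    [[0,0,0],[0,0,2.3],20],
    [[0,0,0],[0,0,2.3],20],
    [[0,0,0],[0,0,2.3],20],
    [[0,0,0],[0,0,2.3],20],
  ],
)

```text
t: 9.02
tool_pos: [601.6, 5.5, 90.3]
eef_rot: [0.001, 0.411, 0.912, -0.004]
wrist_force: [-0.4, 0.6, -0.5]
finger_gap: 0.293
grip_force: 30.2
```

Emit:
step_arm(
  moves=[
    [[0,0,0],[0,0,2.3],20],
    [[0,0,0],[0,0,2.3],20],
    [[0,0,0],[0,0,2.3],20],
    [[0,0,0],[0,0,2.3],20],
    [[0,0,0],[0,0,2.3],20],
    [[0,0,0],[0,0,2.3],20],
    [[0,0,0],[0,0,2.3],20],
    [[0,0,0],[0,0,2.3],20],
    [[0,0,0],[0,0,2.3],20],
    [[0,0,0],[0,0,2.3],20],
    [[0,0,0],[0,0,2.3],20],
    [[0,0,0],[0,0,2.3],20],
    [[0,0,0],[0,0,2.3],20],
    [[0,0,0],[0,0,2.3],20],
    [[0,0,0],[0,0,2.3],20],
    [[0,0,0],[0,0,2.3],20],
    [[0,0,0],[0,0,2.3],20],
    [[0,0,0],[0,0,2.3],20],
    [[0,0,0],[0,0,2.3],20],
    [[0,0,0],[0,0,2.3],20],
  ],
)

```text
t: 10.68
tool_pos: [601.7, 5.6, 90.3]
eef_rot: [0.004, 1.0, -0.001, -0.0]
wrist_force: [0.6, -0.1, 0.2]
finger_gap: 0.294
grip_force: 30.2
```

Emit:
step_arm(
  moves=[
    [[0,0,0],[0,0,1.45],20],
    [[0,0,0],[0,0,1.45],20],
    [[0,0,0],[0,0,1.45],20],
    [[0,0,0],[0,0,1.45],20],
    [[0,0,0],[0,0,1.45],20],
    [[0,0,0],[0,0,1.45],20],
    [[0,0,0],[0,0,1.45],20],
    [[0,0,0],[0,0,1.45],20],
    [[0,0,0],[0,0,1.45],20],
    [[0,0,0],[0,0,1.45],20],
    [[0,0,0],[0,0,1.45],20],
    [[0,0,0],[0,0,1.45],20],
    [[0,0,0],[0,0,1.45],20],
  ],
)

```text
t: 11.77
tool_pos: [601.7, 5.7, 90.3]
eef_rot: [0.003, 0.748, -0.664, 0.002]
wrist_force: [0.4, -0.6, 0.0]
finger_gap: 0.291
grip_force: 30.2
```

```bash
python3 go.py 628 43 70 4.745
```

```text
t 11.77 pos [601.7   5.7  90.3] yaw -1.452 q [-0.11  0.15  1.79 -0.01  1.2   2.91] shift [-34.1 -30.6  20. ] turn z 0.087
```

```bash
cat >> go.py <<'E'
g=R.from_euler("z",a)*R.from_euler("x",np.pi)
print("rotvec",(R.from_matrix(T[:3,:3]).inv()*g).as_rotvec().round(3))
E
python3 go.py 628 43 60 4.745
```

```text
t 11.77 pos [601.7   5.7  90.3] yaw -1.452 q [-0.11  0.15  1.79 -0.01  1.2   2.91] shift [-34.2 -30.6  30. ] turn z 0.087
rotvec [ 0.001 -0.008  0.087]
```

Emit:
step_arm(
  moves=[
    [[0,0,0],[0,-0.008,0.087],20],
    [[0,0,0],[0,-0.008,0.087],20],
    [[-34.2,-30.6,10],[0,-0.008,0.087],20],
    [[-34.2,-30.6,20],[0,-0.008,0.087],20],
    [[-34.2,-30.6,20],[0,-0.008,0.087],20],
    [[-34.2,-30.6,20],[0,-0.008,0.087],20],
  ],
)

```text
t: 12.27
tool_pos: [627.2, 43.4, 68.8]
eef_rot: [0.002, 0.719, -0.695, -0.001]
wrist_force: [-0.0, -0.7, 0.3]
finger_gap: 0.295
grip_force: 30.2
```

```bash
cat > look.py <<'E'
from meas import *
import sys
s=status.read_state();print(s["t"],s["tool_pos"].round(1),s["finger_gap"].round(3),s["wrist_force"].round(1))
p,d=cams.snapshot("wrist");K,T=cam("wrist",s);cv2.imwrite("pics/"+sys.argv[1]+".png",p[...,::-1])
t=s["tool_pos"]
E
python3 go.py 628.5 43 25 4.745
cat look.py - > /tmp/l.py <<'E'
c,wh,a,m,r=blob(p,K,T,t[:2],t[2]-21.3+9,(30,50),"pack");print("pack",c,wh,a)
E
PYTHONPATH=. python3 /tmp/l.py w4
```

```text
t 12.27 pos [627.2  43.4  68.8] yaw -1.536 q [-0.05  0.24  1.73 -0.    1.18  3.06] shift [ 0.4 -1.4 43.8] turn z 0.003
rotvec [ 0.004 -0.     0.003]Traceback (most recent call last):
  File "/tmp/l.py", line 1, in <module>
    from meas import *
  File "meas.py", line 1, in <module>
    from h import *
  File "h.py", line 1, in <module>
    import numpy as np,cv2
ModuleNotFoundError: No module named 'cv2'
```

```bash
cat look.py - > l.py <<'E'
c,wh,a,m,r=blob(p,K,T,t[:2],t[2]-21.3+9,(30,50),"pack");print("pack",c,wh,a)
c,wh,a,m,r=blob(p,K,T,(529,-162),5,(27,50),"dark");print("tl",c,wh,a)
c,wh,a,m,r=blob(p,K,T,(628,42),5,(50,95),"dark");cv2.imwrite("pics/m4.png",r[...,::-1])
E
python3 l.py w4
```

```text
Traceback (most recent call last):
  File "l.py", line 3, in <module>
    s=status.read_state();print(s["t"],s["tool_pos"].round(1),s["finger_gap"].round(3),s["wrist_force"].round(1))
                                                              ^^^^^^^^^^^^^^^^^^^^^
AttributeError: 'float' object has no attribute 'round'
```

```bash
sed -i 's/s\["finger_gap"\].round(3)/s["finger_gap"]/' look.py l.py; python3 l.py w4
```

```text
12.2667 [627.2  43.4  68.8] 0.2951352674310519 [-0.  -0.7  0.3]
pack [626.5745119   41.54135115] [26.5281105  70.70152283] 0.037020206
tl [ 529.125 -161.875] [53.75 99.75] -0.0
```

View pics/m4.png

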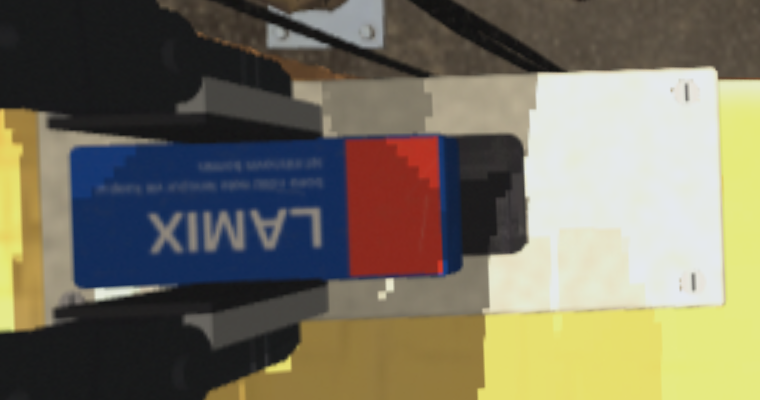

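Emit:
step_arm(
  moves=[
    [[1.2,-1.6,20],[0.004,0,0],20],
    [[1.2,-1.6,36],[0.004,0,0],20],
    [[1.2,-1.6,40],[0.004,0,0],20],
    [[1.2,-1.6,41],[0.004,0,0],20],
    [[1.2,-1.6,42],[0.004,0,0],20],
    [[1.2,-1.6,42],[0.004,0,0],20],
    [[1.2,-1.6,42],[0.004,0,0],20],
  ],
)

```text
t: 12.9
tool_pos: [630.5, 41.9, 29.3]
eef_rot: [-0.002, 0.718, -0.696, 0.002]
wrist_force: [-0.3, 0.3, 0.0]
finger_gap: 0.292
grip_force: 30.2
```

Run:
```python
from h import *
s=status.read_state();print(s["tool_pos"].round(2),s["wrist_force"].round(2),s["effort"].round(1),s["q"].round(3))
```

```text
[630.54  41.88  29.32] [-0.33  0.25  0.04] [ -0.1 -43.8 -31.1  -0.   -0.   -0. ] [-0.051  0.291  1.74   0.     1.106  3.058]
```

Emit:
step_arm(
  moves=[
    [[0,2,1.5],[-0.004,0,0],20],
    [[0,2,2.8],[-0.004,0,0],20],
    [[0,2,2.8],[-0.004,0,0],20],
  ],
)

```text
t: 13.15
tool_pos: [628.2, 42.0, 26.3]
eef_rot: [0.0, 0.718, -0.696, -0.0]
wrist_force: [-2.4, -0.7, 5.4]
finger_gap: 0.29
grip_force: 30.8
```

```bash
python3 go.py 628.7 42.1 26.3 4.745
```

```text
t 13.15 pos [628.2  42.   26.3] yaw -1.539 q [-0.05  0.29  1.74 -0.    1.11  3.06] shift [-0.1 -0.5  0. ] turn z -0.0
rotvec [ 0.001 -0.    -0.   ]
```

Emit:
step_arm(
  moves=[
    [[0,-0.3,0],[0,0,0],38],
    [[0,-0.3,0],[0,0,0],38],
    [[0,-0.3,0],[0,0,0],38],
    [[0,-0.3,-20],[0,0,0],38],
    [[0,-0.3,-60],[0,0,0],38],
    [[80,20,-95],[0,0,0],38],
    [[80,20,-95],[0,0,0],38],
    [[80,20,-95],[0,0,0],38],
  ],
)

```text
t: 13.82
tool_pos: [611.8, -42.9, 124.3]
eef_rot: [-0.0, 0.717, -0.697, 0.003]
wrist_force: [0.6, 0.6, -0.2]
finger_gap: 0.446
grip_force: 0.0
```

```bash
cat look.py - > l.py <<'E'
c,wh,a,m,r=blob(p,K,T,(628,42),14,(28,50),"pack");print("pack",c,wh,a)
c,wh,a,m,r=blob(p,K,T,(628,42),5,(35,65),"dark");cv2.imwrite("pics/m5.png",r[...,::-1])
E
python3 l.py w5;python3 go.py 430 -135 120 -1.73
```

```text
13.8167 [611.8 -42.9 124.3] 0.44562467298375263 [ 0.6  0.6 -0.2]
pack [627.53536606  39.39892197] [27.25204659 72.49047852] 0.036216203
t 13.87 pos [611.5 -41.9 123.1] yaw -1.543 q [-0.19  0.13  1.75 -0.    1.26  2.92] shift [ 87.9 184.1   2.7] turn z 0.187
rotvec [-0.003 -0.002  0.187]
```

View pics/m5.png

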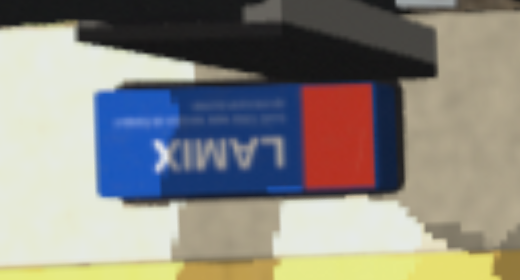

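The pack sits on its silhouette: in the plane view it spans (95–400, 85–195) with a thin dark border. Next is the cutter.

Emit:
step_arm(
  moves=[
    [[88,184,0],[0,0,0.187],34],
    [[88,184,0],[0,0,0.187],34],
    [[88,184,0],[0,0,0.187],34],
    [[88,184,0],[0,0,0.187],34],
    [[88,184,0],[0,0,0.187],34],
    [[88,184,0],[0,0,0.187],34],
    [[88,184,0],[0,0,0.187],34],
    [[88,184,0],[0,0,0.187],34],
    [[88,184,0],[0,0,0.187],34],
  ],
)

```text
t: 14.62
tool_pos: [430.3, -131.8, 120.4]
eef_rot: [-0.0, -0.651, 0.759, 0.001]
wrist_force: [-0.4, -0.4, 0.1]
finger_gap: 0.4
grip_force: 0.0
```

```bash
cat look.py - > l.py <<'E'
c,wh,a,m,r=blob(p,K,T,(427,-135),6,(50,90),"dark");cv2.imwrite("pics/m6.png",r[...,::-1])
E
python3 l.py w6;python3 go.py 428 -135 20 -1.731
```

```text
14.6167 [ 430.3 -131.8  120.4] 0.3998028422262355 [-0.4 -0.4  0.1]
t 14.67 pos [ 430.3 -131.8  120.5] yaw -1.724 q [-0.46 -0.26  2.13 -0.    1.28  2.83] shift [  3.5   1.7 100.5] turn z 0.007
rotvec [0.001 0.    0.007]
```

View pics/m6.png

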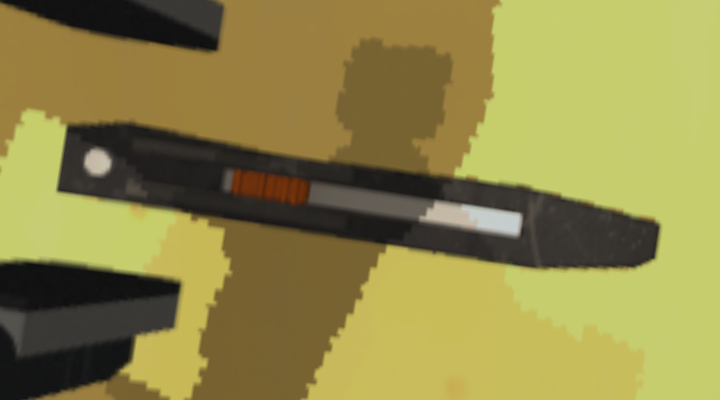

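Emit:
step_arm(
  moves=[
    [[3.8,3.4,40],[0,0,0],34],
    [[3.8,3.4,80],[0,0,0],34],
    [[3.8,3.4,94],[0,0,0],34],
    [[3.8,3.4,95],[0,0,0],34],
    [[3.8,3.4,95],[0,0,0],34],
  ],
)

```text
t: 15.08
tool_pos: [425.3, -134.9, 24.6]
eef_rot: [-0.001, -0.651, 0.759, 0.002]
wrist_force: [0.2, -0.9, -0.9]
finger_gap: 0.397
grip_force: 0.0
```

```bash
python3 go.py 426.4 -135 19.8 -1.723
```

```text
t 15.08 pos [ 425.3 -134.9   24.6] yaw -1.725 q [-0.47 -0.11  2.18 -0.    1.07  2.82] shift [-0.  -1.1  4.8] turn z -0.002
rotvec [ 0.004  0.001 -0.002]
```

Emit:
step_arm(
  moves=[
    [[0,-1,2.5],[0.003,0,0],34],
    [[0,-1,4.5],[0.003,0,0],34],
    [[0,-1,4.5],[0.003,0,0],16],
    [[0,-1,4.5],[0.003,0,0],16],
    [[0,-1,4.5],[0.003,0,0],16],
    [[0,-1,4.5],[0.003,0,0],16],
    [[0,-1,4.5],[0.003,0,0],16],
    [[0,-1,4.5],[0.003,0,0],16],
  ],
  force=35,
)

```text
t: 15.75
tool_pos: [427.4, -136.3, 22.4]
eef_rot: [0.001, -0.65, 0.76, -0.002]
wrist_force: [-0.0, 1.5, 7.4]
finger_gap: 0.213
grip_force: 34.7
```

```bash
python3 go.py 624.2 -168 80 -1.641
```

```text
t 15.75 pos [ 427.4 -136.3   22.4] yaw -1.726 q [-0.48 -0.11  2.18  0.    1.06  2.82] shift [   0.9 -199.5  -56.8] turn z -0.085
rotvec [-0.004 -0.001 -0.085]
```

Emit:
step_arm(
  moves=[
    [[0,0,-20],[0,0,0],16],
    [[0,0,-58],[0,0,0],16],
    [[2,-199.5,-58],[0,0,-0.085],16],
    [[2,-199.5,-58],[0,0,-0.085],16],
    [[2,-199.5,-58],[0,0,-0.085],16],
    [[2,-199.5,-58],[0,0,-0.085],16],
    [[2,-199.5,-58],[0,0,-0.085],16],
    [[2,-199.5,-58],[0,0,-0.085],16],
    [[2,-199.5,-58],[0,0,-0.085],16],
    [[2,-199.5,-58],[0,0,-0.085],16],
  ],
)

```text
t: 16.58
tool_pos: [621.8, -168.2, 78.2]
eef_rot: [-0.0, -0.682, 0.731, 0.0]
wrist_force: [-0.4, 0.4, -1.0]
finger_gap: 0.212
grip_force: 34.6
```

```bash
cat look.py - > l.py <<'E'
r=rect(T,K,p,t[0]-50,t[0]+50,t[1]-100,t[1]+90,t[2]-22.4+6,4);cv2.imwrite("pics/m7.png",r[...,::-1])
E
python3 l.py w7;python3 go.py 624.2 -169.3 30 -1.641
```

```text
16.5833 [ 621.8 -168.2   78.2] 0.2121273426705204 [-0.4  0.4 -1. ]
t 16.63 pos [ 621.5 -168.2   78.4] yaw -1.641 q [-0.38  0.25  1.69  0.    1.2   2.83] shift [ 0.9 -2.8 48.4] turn z -0.0
rotvec [ 0.  0. -0.]
```

View pics/m7.png

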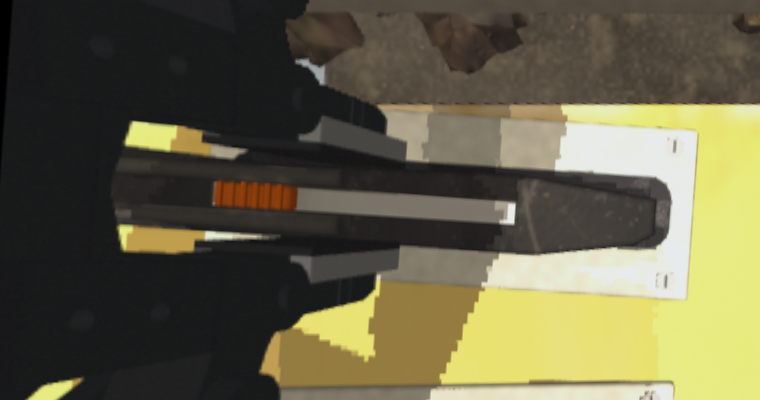

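Run:
```python
from h import *
s=status.read_state();K,T=cam("wrist",s);t=np.array([621.8,-168.2,78.2])
P=[[t[0]+50-v/4,t[1]+90-u/4,t[2]-16.4] for u,v in [(697,131),(686,298)]]
W=px2w(w2px(P,K,T),5,K,T);print(W, np.linalg.norm(W[0]-W[1]))
m=W.mean(0)[:2];d=(W[0]-W[1])[:2];d/=np.linalg.norm(d);n=np.array([-d[1],d[0]]);print(m,m+n*85, np.arctan2(-n[0],n[1]))
```

```text
[[ 648.48094657 -254.75141144    5.        ]
 [ 589.97333286 -250.89761653    5.        ]] 58.63439772628762
[ 619.22713971 -252.82451398] [ 624.81383593 -168.00830783] -0.06577325138363707
```

Emit:
step_arm(
  moves=[
    [[0.8,-3.6,25],[0,0,0],16],
    [[0.8,-3.6,42],[0,0,0],16],
    [[0.8,-3.6,45],[0,0,0],16],
    [[0.8,-3.6,46],[0,0,0],16],
    [[0.8,-3.6,46],[0,0,0],16],
  ],
)

```text
t: 17.05
tool_pos: [625.9, -169.5, 33.7]
eef_rot: [0.0, -0.682, 0.732, -0.001]
wrist_force: [-0.1, -0.6, -0.6]
finger_gap: 0.216
grip_force: 34.6
```

```bash
python3 go.py 625 -169.2 27.2 -1.639
```

```text
t 17.05 pos [ 625.9 -169.5   33.7] yaw -1.641 q [-0.38  0.32  1.69  0.    1.13  2.83] shift [-0.3  1.   6.5] turn z -0.002
rotvec [-0.002 -0.    -0.002]
```

Emit:
step_arm(
  moves=[
    [[-0.3,1,3],[-0.002,0,0],16],
    [[-0.3,1,5],[-0.002,0,0],16],
    [[-0.3,1,5.5],[-0.002,0,0],16],
    [[-0.3,1,5.5],[-0.002,0,0],16],
  ],
)

```text
t: 17.38
tool_pos: [625.7, -169.3, 28.1]
eef_rot: [-0.0, -0.682, 0.731, -0.0]
wrist_force: [1.5, 0.1, -0.7]
finger_gap: 0.212
grip_force: 34.6
```

```bash
python3 go.py 625 -169.2 27.2 -1.639
```

```text
t 17.38 pos [ 625.7 -169.3   28.1] yaw -1.641 q [-0.38  0.33  1.7  -0.    1.12  2.83] shift [-0.   0.7  0.9] turn z -0.002
rotvec [-0.    -0.    -0.002]
```

Emit:
step_arm(
  moves=[
    [[0,0.7,1],[0,0,0],16],
    [[0,0.7,1.5],[0,0,0],16],
    [[0,0.7,1.5],[0,0,0],16],
  ],
)

```text
t: 17.63
tool_pos: [625.4, -169.3, 27.4]
eef_rot: [-0.0, -0.682, 0.731, -0.0]
wrist_force: [-1.6, 1.6, 5.1]
finger_gap: 0.21
grip_force: 35.3
```

```bash
python3 go.py 625 -169.2 27.2 -1.639
```

```text
t 17.63 pos [ 625.4 -169.3   27.4] yaw -1.641 q [-0.38  0.33  1.7  -0.    1.12  2.83] shift [-0.1  0.4  0.2] turn z -0.002
rotvec [-0.    -0.001 -0.002]
```

Emit:
step_arm(
  moves=[
    [[0,0,0],[0,0,0],32],
    [[0,0,0],[0,0,0],32],
    [[0,0,0],[0,0,0],32],
    [[0,0,-20],[0,0,0],32],
    [[0,0,-60],[0,0,0],32],
    [[55,61,-123],[0,0,0],45],
    [[55,61,-123],[0,0,0],45],
    [[55,61,-123],[0,0,0],45],
    [[55,61,-123],[0,0,0],45],
    [[55,61,-123],[0,0,0],45],
  ],
)

```text
t: 18.47
tool_pos: [560.3, -220.3, 150.0]
eef_rot: [0.0, -0.681, 0.732, -0.001]
wrist_force: [-0.1, 0.2, -0.2]
finger_gap: 0.526
grip_force: 0.0
```

```bash
cat look.py - > l.py <<'E'
r=rect(T,K,p,480,680,-260,-60,5,3);cv2.imwrite("pics/m8.png",r[...,::-1])
E
python3 l.py w8;python3 go.py 425 -336 125 -1.78
```

```text
18.4667 [ 560.3 -220.3  150. ] 0.5263882371459467 [-0.1  0.2 -0.2]
t 18.52 pos [ 560.1 -219.5  148.6] yaw -1.641 q [-0.5   0.08  1.76  0.    1.3   2.72] shift [125.8 126.5  23.7] turn z 0.139
rotvec [0.001 0.    0.139]
```

View pics/m8.png

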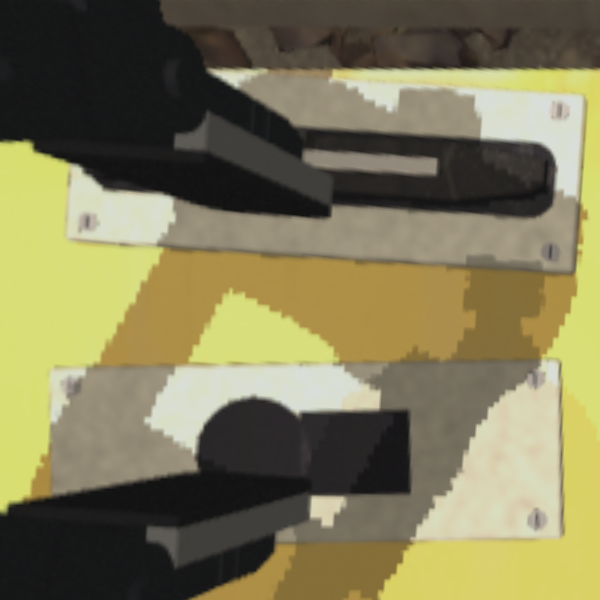

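The cutter lies within its silhouette (dark border visible at its right end, (553,180)). The loupe silhouette has its disc at (255,454) and its tab end at column 410. Now to the loupe.

Emit:
step_arm(
  moves=[
    [[126,126.5,0],[0,0,0.139],50],
    [[126,126.5,0],[0,0,0.139],50],
    [[126,126.5,0],[0,0,0.139],50],
    [[126,126.5,0],[0,0,0.139],50],
    [[126,126.5,0],[0,0,0.139],50],
    [[126,126.5,24],[0,0,0.139],50],
    [[126,126.5,24],[0,0,0.139],50],
    [[126,126.5,24],[0,0,0.139],50],
  ],
)

```text
t: 19.18
tool_pos: [424.6, -334.6, 122.5]
eef_rot: [-0.0, -0.63, 0.777, 0.003]
wrist_force: [1.4, -0.2, 0.4]
finger_gap: 0.583
grip_force: 0.0
```

```bash
cat look.py - > l.py <<'E'
r=rect(T,K,p,380,480,-410,-290,14,5);cv2.imwrite("pics/m9.png",r[...,::-1])
E
python3 l.py w9;python3 go.py 425 -336 25 -1.78
```

```text
19.1833 [ 424.6 -334.6  122.5] 0.5831395428542837 [ 1.4 -0.2  0.4]
t 19.23 pos [ 425.4 -335.2  123.9] yaw -1.779 q [-0.8  -0.03  1.92 -0.    1.26  2.54] shift [ 1.  -0.1 98.9] turn z 0.001
rotvec [0.003 0.002 0.001]
```

View pics/m9.png

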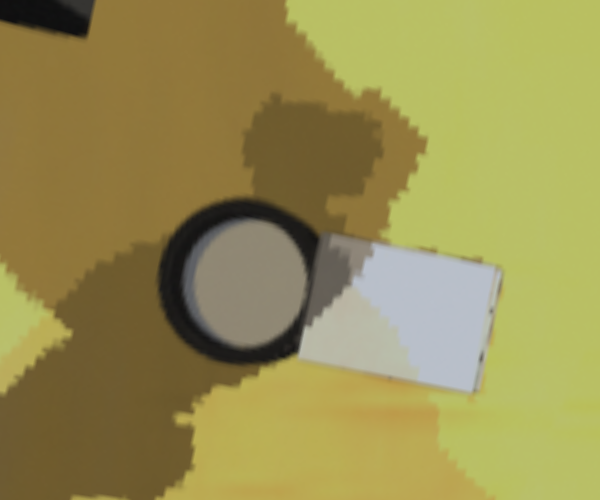

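Emit:
step_arm(
  moves=[
    [[3.6,0.7,40],[0.003,0.002,-0.013],50],
    [[3.6,0.7,80],[0.003,0.002,-0.013],50],
    [[3.6,0.7,94],[0.003,0.002,-0.013],50],
    [[3.6,0.7,96],[0.003,0.002,-0.013],50],
    [[3.6,0.7,96],[0.003,0.002,-0.013],50],
  ],
)

```text
t: 19.65
tool_pos: [424.2, -339.1, 28.9]
eef_rot: [-0.0, -0.635, 0.772, -0.001]
wrist_force: [-0.2, 0.3, 0.0]
finger_gap: 0.587
grip_force: 0.0
```

```bash
python3 go.py 424 -338.6 22.5 -1.766
```

```text
t 19.65 pos [ 424.2 -339.1   28.9] yaw -1.765 q [-0.81  0.11  1.96 -0.    1.08  2.53] shift [-0.5  0.3  6.4] turn z 0.001
rotvec [-0.001 -0.001  0.001]
```

Emit:
step_arm(
  moves=[
    [[-0.5,0.3,4],[0,0,0],50],
    [[-0.5,0.3,6.5],[0,0,0],50],
    [[-0.5,0.3,6.5],[0,0,0],28],
    [[-0.5,0.3,6.5],[0,0,0],28],
    [[-0.5,0.3,6.5],[0,0,0],28],
    [[-0.5,0.3,6.5],[0,0,0],28],
    [[-0.5,0.3,6.5],[0,0,0],28],
    [[-0.5,0.3,6.5],[0,0,0],28],
    [[-0.5,0.3,6.5],[0,0,0],28],
  ],
  force=35,
)

```text
t: 20.4
tool_pos: [424.4, -340.2, 24.4]
eef_rot: [0.0, -0.634, 0.773, -0.003]
wrist_force: [0.4, 1.0, 6.3]
finger_gap: 0.362
grip_force: 34.8
```

```bash
python3 go.py 529 -145.5 80 -1.557
```

```text
t 20.4 pos [ 424.4 -340.2   24.4] yaw -1.767 q [-0.81  0.11  1.96 -0.    1.06  2.53] shift [-211.2  -64.9  -56. ] turn z -0.21
rotvec [-0.004 -0.004 -0.21 ]
```

Emit:
step_arm(
  moves=[
    [[0,0,-20],[0,0,0],28],
    [[0,0,-60],[0,0,0],28],
    [[0,0,-100],[0,0,0],28],
    [[-211,-65,-100],[0,0,-0.21],28],
    [[-211,-65,-100],[0,0,-0.21],28],
    [[-211,-65,-100],[0,0,-0.21],28],
    [[-211,-65,-100],[0,0,-0.21],28],
    [[-211,-65,-100],[0,0,-0.21],28],
    [[-211,-65,-100],[0,0,-0.21],28],
    [[-211,-65,-100],[0,0,-0.21],28],
    [[-211,-65,-60],[0,0,-0.21],28],
    [[-211,-65,-56],[0,0,-0.21],28],
    [[-211,-65,-56],[0,0,-0.21],28],
  ],
)

```text
t: 21.48
tool_pos: [525.3, -144.9, 75.3]
eef_rot: [0.002, 0.712, -0.703, -0.002]
wrist_force: [0.2, 0.4, 0.4]
finger_gap: 0.362
grip_force: 35.0
```

```bash
cat look.py - > l.py <<'E'
r=rect(T,K,p,t[0]-60,t[0]+60,t[1]-100,t[1]+40,t[2]-24.4+14,4);cv2.imwrite("pics/m10.png",r[...,::-1])
E
python3 l.py w10;python3 go.py 529 -145.5 35 -1.557
```

```text
21.4833 [ 525.3 -144.9   75.3] 0.3622442891817965 [0.2 0.4 0.4]
t 21.53 pos [ 526.7 -145.6   77.3] yaw -1.558 q [-0.4   0.04  1.93 -0.    1.17  2.73] shift [-0.1 -2.3 42.3] turn z -0.001
rotvec [ 0.001 -0.002 -0.001]
```

View pics/m10.png

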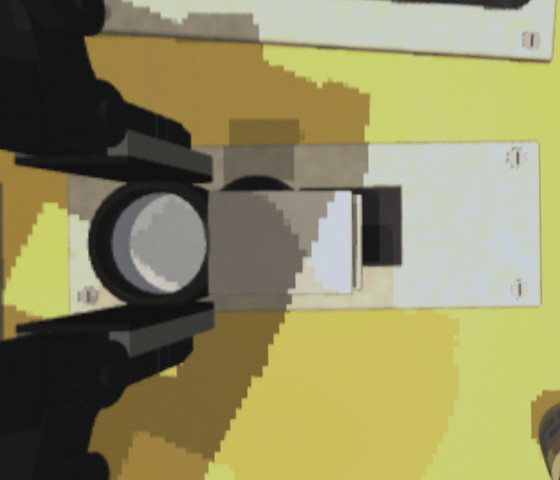

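The loupe is held level with its lens at (157,242), the plates toward −y parallel to the tile.

Emit:
step_arm(
  moves=[
    [[1,-2.7,20],[0,-0.002,-0.007],28],
    [[1,-2.7,36],[0,-0.002,-0.007],28],
    [[1,-2.7,41],[0,-0.002,-0.007],28],
    [[1,-2.7,42],[0,-0.002,-0.007],28],
    [[1,-2.7,42],[0,-0.002,-0.007],28],
    [[1,-2.7,42],[0,-0.002,-0.007],28],
  ],
)

```text
t: 22.03
tool_pos: [532.0, -146.8, 38.1]
eef_rot: [-0.001, 0.714, -0.7, 0.002]
wrist_force: [0.1, 0.7, -0.8]
finger_gap: 0.36
grip_force: 35.0
```

```bash
python3 go.py 529.4 -146.6 29.4 -1.557
```

```text
t 22.03 pos [ 532.  -146.8   38.1] yaw -1.55 q [-0.4   0.11  1.94 -0.    1.09  2.72] shift [-0.3  2.6  8.7] turn z 0.007
rotvec [-0.004 -0.002  0.007]
```

Emit:
step_arm(
  moves=[
    [[-0.3,2.6,4],[-0.003,0,0],28],
    [[-0.3,2.6,7],[-0.003,0,0],28],
    [[-0.3,2.6,7.5],[-0.003,0,0],28],
    [[-0.3,2.6,7.5],[-0.003,0,0],28],
    [[-0.3,2.6,7.5],[-0.003,0,0],28],
  ],
)

```text
t: 22.45
tool_pos: [528.6, -146.0, 29.5]
eef_rot: [0.001, 0.715, -0.7, 0.0]
wrist_force: [-2.0, 0.5, 3.6]
finger_gap: 0.361
grip_force: 35.4
```

```bash
python3 go.py 529.4 -146.6 29.4 -1.55
```

```text
t 22.45 pos [ 528.6 -146.    29.5] yaw -1.55 q [-0.4   0.12  1.94 -0.    1.08  2.72] shift [ 0.7 -0.8  0.1] turn z 0.0
rotvec [ 0.001 -0.001  0.   ]
```

Emit:
step_arm(
  moves=[
    [[0.7,-0.7,0],[0,0,0],28],
    [[0.7,-0.7,0],[0,0,0],48],
    [[0.7,-0.7,0],[0,0,0],48],
    [[0.7,-0.7,0],[0,0,0],48],
    [[0.7,-0.7,-20],[0,0,0],48],
    [[0.7,-0.7,-60],[0,0,0],48],
    [[0.7,-0.7,-100],[0,0,0],48],
    [[212,-34,-120],[0,0,0],48],
    [[212,-34,-120],[0,0,0],48],
    [[212,-34,-120],[0,0,0],48],
    [[212,-34,-120],[0,0,0],48],
    [[212,-34,-120],[0,0,0],48],
    [[212,-34,-120],[0,0,0],48],
    [[212,-34,-120],[0,0,0],48],
    [[212,-34,-120],[0,0,0],48],
  ],
)

```text
t: 23.7
tool_pos: [566.6, -356.7, 148.3]
eef_rot: [0.0, 0.714, -0.7, -0.001]
wrist_force: [0.3, 0.5, 0.7]
finger_gap: 0.565
grip_force: 0.0
```

```bash
cat look.py - > l.py <<'E'
for z,c in((54,(567,-357)),):
    b,wh,a,m,r=blob(p,K,T,c,z,(24,24),"dark",thr=60);print("cap",b,wh)
    g=cv2.cvtColor(r,cv2.COLOR_RGB2GRAY);print(cv2.resize(g,(24,24),interpolation=cv2.INTER_AREA))
    h=cv2.HoughCircles(cv2.medianBlur(g,5),cv2.HOUGH_GRADIENT,1,40,param1=60,param2=12,minRadius=38,maxRadius=52)
    if h is not None:
        for u,v,q in h[0]:print("circle",c[0]+24-v/4,c[1]+24-u/4,q/4)
b,wh,a,m,r=blob(p,K,T,(529,-146),5+14,(30,30),"dark");print("rim",b,wh)
E
python3 l.py w11;python3 go.py 567 -357 75 -1.55
```

```text
23.7 [ 566.6 -356.7  148.3] 0.5647587571373568 [0.3 0.5 0.7]
cap [ 567.75  -363.375] [19.5  22.25]
[[136 137 136 136 136 136 136 135 136 136 136 135 135 135 126 107 104 104
  104 105 105 105 104 104]
 [136 136 136 137 136 136 135 136 136 136 136 136 135 136 123 105 104 104
  104 104 105 105 104 103]
 [137 136 136 136 136 136 136 136 136 136 136 136 135 136 120 103 104 104
  105 105 105 104 103 103]
 [136 136 136 136 136 136 136 136 136 136 136 135 136 136 121 104 104 104
  105 105 104 103 103 103]
 [137 137 137 137 136 136 135 136 136 137 136 135 136 136 134 112 103 103
  104 105 103 102 101 100]
 [137 136 137 137 136 136 136 136 137 137 136 136 136 136 135 118 108 104
  105 105 105 103 103 109]
 [137 137 137 136 136 136 136 136 137 137 137 136 126 108  92  91 104 120
  120 107  99 101 103 132]
 [137 137 137 137 136 136 136 136 137 137 135 105  52  34  31  29  29  35
   77 132 113  86  88 102]
 [137 137 137 137 136 136 136 137 137 137 101  38  31  31  31  31  31  29
   23  55 138 110  85  85]
 [138 138 137 138 137 136 136 136 137 128  47  32  31  31  31  31  31  31
   28  19  85 144 
[... 938 characters left out ...]
6 106 105 104 103 103 103 102 103 102 101 102 101 101
  118 175 186 188 188 188]
 [191 191 161 115 106 106 105 104 103 103 103 102 103 102 102 101 101 102
  165 184 186 188 188 188]
 [190 159 113 106 106 106 106 104 103 103 103 103 103 102 102 101 127 142
  173 184 186 188 189 188]
 [158 112 106 106 106 106 105 104 103 103 103 102 103 102 102 102 119 136
  147 183 186 188 189 188]
 [111 106 106 106 107 106 106 104 104 103 103 103 103 102 102 102 102 101
  108 181 186 188 189 189]]
circle 567.875 -361.875 9.9
rim [ 529.125 -145.875] [59.75 59.75]
t 23.75 pos [ 566.6 -355.8  148.2] yaw -1.549 q [-0.67  0.23  1.59 -0.    1.32  2.45] shift [ 1.3 -0.5 73.2] turn z 0.001
rotvec [0.002 0.001 0.001]
```

Emit:
step_arm(
  moves=[
    [[5,-1.1,30],[0.001,0,0],48],
    [[5,-1.1,60],[0.001,0,0],48],
    [[5,-1.1,90],[0.001,0,0],48],
    [[5,-1.1,110],[0.001,0,0],48],
    [[5,-1.1,117],[0.001,0,0],48],
    [[5,-1.1,119],[0.001,0,0],48],
    [[5,-1.1,119],[0.001,0,0],48],
  ],
)

```text
t: 24.33
tool_pos: [568.3, -361.0, 30.4]
eef_rot: [0.0, 0.715, -0.699, 0.0]
wrist_force: [0.3, 0.2, 0.2]
finger_gap: 0.563
grip_force: 0.0
```

```bash
python3 go.py 567.8 -361.3 27 -1.55
```

```text
t 24.33 pos [ 568.3 -361.    30.4] yaw -1.549 q [-0.68  0.38  1.63 -0.    1.14  2.44] shift [0.2 0.5 3.4] turn z 0.001
rotvec [ 0.    -0.001  0.001]
```

Emit:
step_arm(
  moves=[
    [[0.2,0.5,2.5],[0,0,0],48],
    [[0.2,0.5,2.5],[0,0,0],30],
    [[0.2,0.5,2.5],[0,0,0],18],
    [[0.2,0.5,2.5],[0,0,0],18],
    [[0.2,0.5,2.5],[0,0,0],18],
    [[0.2,0.5,2.5],[0,0,0],18],
    [[0.2,0.5,2.5],[0,0,0],18],
    [[0.2,0.5,2.5],[0,0,0],18],
  ],
  force=30,
)

```text
t: 25.0
tool_pos: [568.5, -363.0, 29.5]
eef_rot: [0.0, 0.714, -0.7, 0.001]
wrist_force: [-0.6, 0.8, 5.9]
finger_gap: 0.26
grip_force: 29.5
```

```bash
python3 go.py 515.2 34.5 130 -1.55
```

```text
t 25.0 pos [ 568.5 -363.    29.5] yaw -1.55 q [-0.68  0.38  1.63 -0.    1.13  2.44] shift [-398.2   44.8 -101.5] turn z 0.0
rotvec [-0.002 -0.002  0.   ]
```

Emit:
step_arm(
  moves=[
    [[0,0,-15],[0,0,0],18],
    [[0,0,-45],[0,0,0],18],
    [[0,0,-80],[0,0,0],18],
    [[-20,2,-101],[0,0,0],18],
    [[-60,7,-101],[0,0,0],18],
    [[-398,45,-101],[0,0,-0.05],18],
    [[-398,45,-101],[0,0,-0.05],18],
    [[-398,45,-101],[0,0,-0.05],18],
    [[-398,45,-101],[0,0,-0.05],18],
    [[-398,45,-101],[0,0,-0.05],18],
    [[-398,45,-101],[0,0,-0.05],18],
    [[-398,45,-101],[0,0,-0.05],18],
    [[-398,45,-101],[0,0,-0.05],18],
    [[-398,45,-101],[0,0,-0.05],18],
    [[-398,45,-101],[0,0,-0.05],18],
    [[-398,45,-101],[0,0,-0.05],18],
    [[-398,45,-80],[0,0,-0.05],18],
    [[-398,45,-80],[0,0,-0.05],18],
    [[-398,45,-80],[0,0,-0.05],18],
  ],
)

```text
t: 26.58
tool_pos: [513.5, 33.3, 106.3]
eef_rot: [0.001, 0.731, -0.682, -0.001]
wrist_force: [-0.3, -0.4, -0.6]
finger_gap: 0.26
grip_force: 29.5
```

```bash
cat look.py - > l.py <<'E'
z=t[2]+25
b,wh,a,m,r=blob(p,K,T,t[:2],z,(16,22),"dark");print("cap",b,wh);
g=cv2.cvtColor(r,cv2.COLOR_RGB2GRAY);print(cv2.resize(g,(22,16),interpolation=cv2.INTER_AREA))
b,wh,a,m,r=blob(p,K,T,(516,34.5),5,(30,30),"dark");print("spot",b,wh)
g=cv2.cvtColor(r,cv2.COLOR_RGB2GRAY);print(cv2.resize(g,(20,20),interpolation=cv2.INTER_AREA))
E
python3 l.py w12;python3 go.py 515.2 34.5 60 -1.5
```

```text
26.5833 [513.5  33.3 106.3] 0.25995640009074955 [-0.3 -0.4 -0.6]
cap [513.60351947  33.41163638] [31.75 43.75]
[[ 20  20  20  20  20  20  20  20  20  20  20  20  20  21  20  20  21  43
   59  57  57  54]
 [ 20  21  21  21  21  22  22  21  20  20  20  20  20  20  20  21  51  72
   54  55  56  57]
 [ 20  61 113 110 104  72  80 120  35  26  24  24  24  24  24  24  24  23
   19  19  22  26]
 [ 20  79 149 141 102  59  72 162 134  73  24  22  19  18  19  48  92 103
   81  53  48  48]
 [ 20 118 154 148  92  53 104 143  48  29  30  29  29  25  19  18  24  86
  151 139  94  90]
 [ 22 132 148 129  77  70 125  38  30  30  30  29  29  30  25  18  17  18
   96 152 130  91]
 [ 34 138 136 139  93 153  80  30  29  29  29  29  29  30  31  21  17  18
   31 159 164 109]
 [ 68 193 192 193 192 187  41  31  31  30  29  30  30  29  29  23  17  17
   18 148 179 136]
 [100 193 193 193 193 184  33  31  30  29  29  29  29  28  28  23  17  17
   18 144 180 136]
 [ 91 193 193 193 193 190  47  29  29  29  30  31  29  28  28  24  18  17
   25 156 179 123]
 [ 43 187 193 193 193 193 105  29  29  29  29  29  29  28  
[... 1687 characters left out ...]
  21  24  67 103 104 103 101
  147 197]
 [ 91  88  95  99 103 102 101  81  46  30  32  46  79  99 100 101 100  99
  139 194]
 [103 100 101 103 102 100 101 104 101  99 101 102 100 101 102 104 101  98
  137 194]
 [143 178 109 103 102  99 101 104 104 100 101 102 100 100 102 103 100 100
  151 198]
 [168 191 140 103 101 100 102 102 102 100 103 102 101 100 101 101 100 115
  187 197]
 [ 59 193 174 102 102 101 100  98 101 100 102 103 102 103 103 101 103 117
  196 194]
 [ 70 186 176 100  97  98  97  97  99  98 100  98 100 101 102 101 100 107
  184 184]]
t 26.63 pos [514.2  33.4 107.2] yaw -1.502 q [-0.08 -0.07  1.99 -0.    1.23  2.99] shift [-1.1 -1.1 47.2] turn z -0.002
rotvec [ 0.001 -0.001 -0.002]
```

Emit:
step_arm(
  moves=[
    [[0,-2,30],[0,0,0],18],
    [[0,-2,52],[0,0,0],18],
    [[0,-2,62],[0,0,0],18],
    [[0,-2,64],[0,0,0],18],
    [[0,-2,64],[0,0,0],18],
    [[0,-2,64],[0,0,0],18],
  ],
)

```text
t: 27.13
tool_pos: [517.4, 34.5, 44.8]
eef_rot: [-0.0, 0.732, -0.682, 0.001]
wrist_force: [1.0, -0.1, -0.4]
finger_gap: 0.264
grip_force: 29.5
```

```bash
python3 go.py 516 33.5 34.5 -1.5
```

```text
t 27.13 pos [517.4  34.5  44.8] yaw -1.5 q [-0.08  0.02  2.01 -0.    1.1   3.  ] shift [ 0.9  1.5 10.3] turn z -0.0
rotvec [-0.002 -0.001 -0.   ]
```

Emit:
step_arm(
  moves=[
    [[0.9,1.4,4],[-0.001,0,0],18],
    [[0.9,1.4,7],[-0.001,0,0],18],
    [[0.9,1.4,8.5],[-0.001,0,0],18],
    [[0.9,1.4,8.5],[-0.001,0,0],18],
    [[0.9,1.4,8.5],[-0.001,0,0],18],
  ],
)

```text
t: 27.55
tool_pos: [515.0, 33.9, 34.9]
eef_rot: [0.001, 0.732, -0.682, -0.0]
wrist_force: [-0.9, 0.5, -0.2]
finger_gap: 0.259
grip_force: 29.5
```

```bash
python3 go.py 516 33.5 34.5 -1.5
```

```text
t 27.55 pos [515.   33.9  34.9] yaw -1.5 q [-0.08  0.04  2.02 -0.    1.09  2.99] shift [ 0.5 -1.   0.4] turn z 0.0
rotvec [ 0.001 -0.001  0.   ]
```

Emit:
step_arm(
  moves=[
    [[0.4,-0.6,0.4],[0,0,0],18],
    [[0.4,-0.6,1],[0,0,0],18],
    [[0.4,-0.6,1],[0,0,0],18],
  ],
)

```text
t: 27.8
tool_pos: [515.9, 33.5, 34.4]
eef_rot: [0.001, 0.732, -0.682, 0.0]
wrist_force: [-2.4, -0.4, 3.7]
finger_gap: 0.262
grip_force: 29.9
```

```bash
python3 go.py 516 33.5 34.5 -1.5
```

```text
t 27.8 pos [515.9  33.5  34.4] yaw -1.5 q [-0.08  0.04  2.02 -0.    1.09  2.99] shift [-0.  -0.1 -0.1] turn z 0.0
rotvec [ 0.001 -0.001  0.   ]
```

Emit:
step_arm(
  moves=[
    [[0,0,0],[0,0,0],30],
    [[0,0,0],[0,0,0],48],
    [[0,0,0],[0,0,0],48],
    [[0,0,0],[0,0,0],48],
    [[0,0,0],[0,0,0],48],
    [[0,0,-25],[0,0,0],48],
    [[0,0,-60],[0,0,0],48],
    [[0,0,-100],[0,0,0],48],
    [[0,0,-130],[0,0,0],48],
    [[190,10,-270],[0,0,0],48],
    [[190,10,-270],[0,0,0],48],
    [[190,10,-270],[0,0,0],48],
    [[190,10,-270],[0,0,0],48],
    [[190,10,-270],[0,0,0],48],
    [[190,10,-270],[0,0,0],48],
    [[190,10,-270],[0,0,0],48],
    [[190,10,-270],[0,0,0],48],
  ],
)

```text
t: 29.22
tool_pos: [519.6, -157.5, 305.0]
eef_rot: [0.0, 0.731, -0.682, 0.001]
wrist_force: [-0.1, 0.7, -0.8]
finger_gap: 0.558
grip_force: 0.0
```

```bash
cat look.py - > l.py <<'E'
a=rect(T,K,p,480,680,-270,100,5,2.1)
q,d=cams.snapshot("top");b=rect(*cam("top")[::-1],q,480,680,-270,100,5,2.1) if False else None
K2,T2=cam("top");b=rect(T2,K2,q,500,580,-190,60,5,2.1);b=cv2.resize(b,(a.shape[1],172))
cv2.imwrite("pics/final.png",np.vstack([a,b])[...,::-1]);print(a.shape)
E
python3 l.py w13
```

```text
29.2167 [ 519.6 -157.5  305. ] 0.5579836339574885 [-0.1  0.7 -0.8]
(420, 777, 3)
```

View pics/final.png

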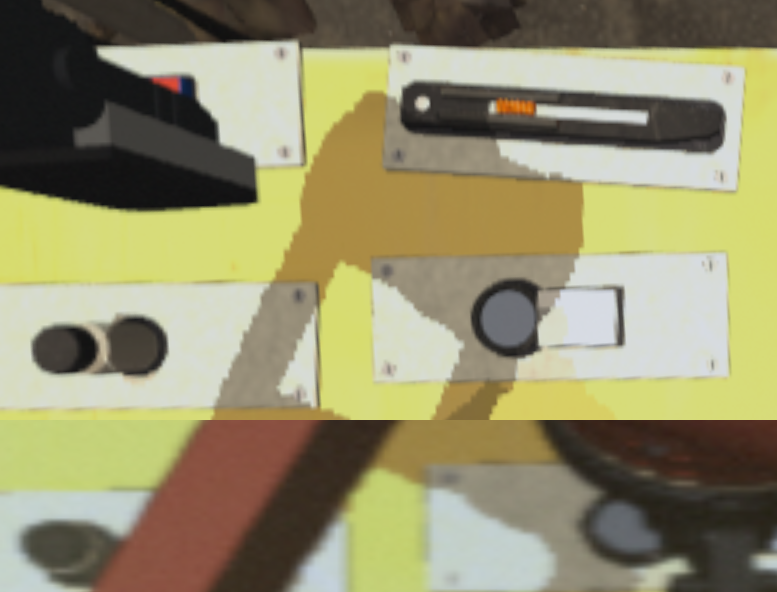

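The cutter and loupe lie on their silhouettes, and the vial stands upright, cap at (65,349) over the spot at (137,347). A quick numeric check of the cap position follows.

Run:
```python
from h import *
s=status.read_state();K,T=cam("wrist",s)
for u,v,z in((62,349,59),(509,318,19),(511,317,19)):
    print(px2w(w2px([[680-v/2.1,100-u/2.1,5]],K,T),z,K,T).round(1))
```

```text
[[515.1  31.5  59. ]]
[[ 528.4 -145.4   19. ]]
[[ 528.9 -146.3   19. ]]
```

```bash
python3 -c "
from station import order
print(order.job_done())"
```

```text
the job is handed in; nothing more can be done
None
```

The cutter, blade pack and loupe lie flat on their matching silhouettes. The vial stands upright on its round spot. The gripper has let go of everything, and the job was handed in after about 29 s of robot time.

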